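Fit the adjustable wrench and tighten the frame press

TASK

The adjustable wrench already hangs loosely around the big nut of the picture-frame press. Roll its worm with light strokes until the jaws just fit the nut without slack, then swing the handle clockwise (seen from above) until the nut comes fully home and its stop holds against a steady push of about 7 newtons, not so hard that the jaws spread. Never lean hard on the wrench, keep the fingers off the nut and the press and do not disturb the other things; let go with the wrench left lying on the nut, jaws still fitting.

Things in the scene. Friction and masses are not known exactly. Their poses are not given: they have to be found in the camera images.
- press: fixed picture-frame press: plywood base 300 x 250 x 18 mm, a pine frame on it, and on top a brown press board 160 x 150 mm whose upper face is 58 mm above the table. Origin on the table under the nut's axis; its +x is the direction in which the handle points at the start. The handle overhangs the press board, 42 mm above the base or 60 mm above the table
- nut_top (a point): centre of the top face of the steel hexagon nut, 36 mm across flats, 18 mm high, standing on the press board (top face 76 mm above the table, nothing sticks out above it). At the start two flats are parallel to the jaws
- nut (a joint): angle of the nut, rad: 0 at the start, grows as it turns clockwise seen from above, stops hard at 0.70 (home). It drags with about 0.5 N m all the way
- wrench: steel adjustable wrench, 0.6 kg, loose, lying flat on the press board, jaws around the nut. Origin on its underside in the middle of the opening; +x along the handle to its end, z up. Head 17 mm thick, x -17 to 70 mm; handle 26 mm wide, 12 mm thick (its underside 2.5 mm above the wrench's), x 70 to 252 mm. Fixed jaw on the +y side, face at y = 19 mm; moving jaw on the -y side
- jaw (a joint): travel of the moving jaw towards the fixed one, m: the opening between the jaws is 45 mm minus this value, so they just fit the nut at 0.009. Driven only by the worm (5 mm a turn) and held by its friction: if the handle is pushed with more than about 10 N against the stop, the jaw creeps back open
- worm_top (a point): top of the knurled worm, a roller of 20 mm diameter, 18 mm long, along the wrench's y in a window of the head; at x 42, y -3, z 21.5 mm on the wrench, 4.5 mm proud of the head and 3.5 mm above the nut. Stroking its top towards the nut (wrench -x) closes the jaws, 1.6 mm per 20 mm of stroke. It takes about 5 N along the stroke to roll; once the jaws hold the nut a light finger slips over it
- handle (a point): middle of the handle's thickness, 180 mm from the opening along the handle: a good place to push sideways; about 3 N turns the nut there
- offcut: loose pine block 100 x 55 x 30 mm, bystander; origin under its centre
- bowl: loose white bowl, 100 mm across, 60 mm high, bystander; origin under its centre
- screwdriver: loose screwdriver, bystander; lies along its x
- slat: loose wooden slat 160 x 35 x 18 mm, bystander; origin under its centre

How it is judged (in metres and radians):
On the way, in this order (a step that is already met when the one before it is completed fails the run):
1. the jaws fit the nut (less than 1.2 mm of slack) before it has turned (value of joint jaw above 0.0078 m and value of joint nut below 0.12 rad), for 0.2 s.
2. the nut is turned home with the wrench and the handle is held firmly against the stop (the fingers push the wrench with more than 4.5 N) (value of joint nut above 0.64 rad and contact force between the fingers and wrench above 4.5 N), for 0.1 s.
At the end, for the whole second after the job is handed in: the nut is within 0.07 rad of its stop (above 0.63 rad), the jaws are still within 1.8 mm of fitting (jaw above 0.0072 m), and the wrench lies flat (within 0.06 rad) and at rest with its opening within 8 mm of the nut's axis, released (value of joint nut above 0.63 rad and value of joint jaw above 0.0072 m and horizontal distance between wrench and nut_top below 0.008 m and angle between wrench's own z axis and vertical below 0.06 rad and linear speed of wrench below 0.02 m/s); the robot touches nothing.
It fails at once if the robot pushes on the wrench with more than 35 N (contact force between any of the fingers, the arm and wrench above 35 N).
It fails at once if the robot pushes on the nut or the press itself (contact force between the fingers and press above 5 N).
It fails at once if the wrench comes off the nut (horizontal distance between wrench and nut_top above 0.02 m).
It fails at once if a bystander is moved more than 20 mm (distance of any of offcut, bowl, screwdriver, slat from where it was at the start of the episode above 0.02 m).
It also fails if it takes over 66 s, if anything falls off the work surface, if the arm or the gripper's body presses on something with over 40 N, if the wrist force passes 120 N, or if a joint passes its speed limit or range.

ROBOT

A 6-joint arm with a two-finger parallel gripper is mounted at the origin on the work surface. World frame = base frame: x ahead of the robot, y to its left, z up, the work surface at z = 0. Lengths are in m, angles in degrees, forces in N, time in s.
With the tool pointing down it reaches from about 0.275 to 0.85 m from the base axis. Payload 19 kg.
Tool frame: the origin (TCP) lies between the finger pads; the fingertips stand 19 mm ahead of it and the grasp point (between the pads) is the TCP; z points along the fingers, y is the line along which they close (so a half turn about z gives the same grasp; the last joint's range is limited). The gripper opens to 85 mm and grips with 20 to 120 N. Pads are 22 mm wide; open, the fingers measure 114 mm over their backs; the gripper's body (76 mm by 85 mm) begins 54 mm behind the grasp point. The pads swing forward as they close: fully open they stand 13 mm farther back than shut.
Start: joints at [65.088, 8.623, 82.357, -0, 89.026, -7.678], TCP at [0.17, 0.549, 0.221] pointing down, gripper open.
Joint ranges: [-160.23, 160.23], [-39.13, 120.54], [6.94, 153.29], [-79.49, 259.48], [9.18, 160.14], [-161.06, 161.06]. Speed limits (degrees/s): [108.29, 108.29, 127.2, 172.46, 172.46, 172.46].

INTERFACE

Orientations are given as a 3x3 rotation matrix whose columns are the frame's x, y, z axes.
In Python, from rig import sensors, camera, camera_info, r, look_for gives the robot as it stands.
- The arm moves only by the tool send_rows, never from a script. Its argument "rows" is a list of rows, each a list of 5 numbers: the opening, from -1 (shut) to 1 (fully open), so that 0 is half open, then the shift along the tool's x, y, z in m, then the turn about the tool's z in rad. A call has exactly 5 rows; each row shifts and turns the commanded pose from where the row before left it, along the tool's axes as they then stand; what a row does not reach is not made up. A row lasts 1/10 s, in which the tool goes at most 50 mm and 8.59 degrees, less where a joint would pass 70% of its speed; a pose out of reach is approached as far as the arm can. A call with a gripper value outside its range is refused whole. The fingers move at their own pace and stop on an object; "squeeze" is the grip in N (left out, the last holds). Time passes only in rows, so rows that do not move let the fingers close, or fill a call up. It gives the time, the measured TCP pose, the force, the opening and the grip force at its end, in the units of the state.
- sensors.read_state(): the state, without advancing time (a new reading comes with each control period).
- camera(name): name is "side" or "top"; returns the picture (480x640x3 uint8, blue, green, red); there is no depth.
- camera_info(name): a dict with "vertical_fov" (degrees; the focal length in pixels is half the picture's height over the tangent of half this angle, whatever the lens; pixels are square), "cx", "cy" (the principal point, pixels), "origin" and "rotation" of the camera in the world. Camera axes: x right, y down, z forward; pixel columns grow to the right and rows downward; lengths in m; the calibration is good to about 2 mm. A picture is of the moment at which its call begins. camera_info takes no time and is no camera call.
- r.finish_job(): hands the job in; it is judged then, once.
Trained networks look in the newest picture that a camera, given by its name, has taken for a name from the list of things; names that differ only in an ending like _2 or _b are one class to them, and where a whole thing is asked for, a point or a joint stands for the part that bears it (a point fixed in the world has none). Each returns a list of dicts, best first, with "confidence" (0 to 1); they miss things now and then, are a little off and sometimes report something else, mostly with a low value. They report only what shows in the picture. A call takes as long as a camera call.
- look_for(camera, name): "box" ([left, top, right, bottom] in pixels, round what is visible of it).
The state is a dict: "t": time; "joints": joint angles; "qd": joint speeds; "effort": joint torques, N m; "tcp_pos": TCP position; "tool_rot": TCP orientation; "wrist_force": force on the tool from outside, world axes, zero at the start; "torque": the same for the moment, N m; "width": opening from 0.0 (shut) to 1.0 (fully open); "finger_force": force on a finger pad.
Only numpy, scipy, OpenCV 4.12 (cv2) and the standard library are available. Lean on these libraries where they do the work, as an engineer would, in place of code of your own. Each camera call takes 0.05 s, during which the arm holds its last target. There are 200 camera calls.

## Working session

There is one attempt and no reset: what is moved stays moved. The work goes in short steps, Python scripts to look and compute and a tool call to move; the robot and the scene stay as the last step left them, time stands still between calls to the robot, and variables do not carry over. Pictures are saved under pics/ and viewed, at most 10 in all, crops included, and the job is handed in when it is done.

Besides the shell and the picture viewer there is one more tool, called after "Request:" as a command line: name --pt "numbers of a row" for each row, then --argument value for the rest. send_rows: Moves the arm, as the interface text tells. Its arguments: {"type":"object","properties":{"rows":{"type":"array"},"squeeze":{"type":"number"}},"required":["rows"]}

```bash
ls; mkdir -p pics; python3 - <<'E'
from rig import sensors, camera, camera_info, r, look_for
import cv2
for n in("top","side"):
    cv2.imwrite(f"pics/{n}0.png",camera(n)); print(n,camera_info(n))
    for o in("wrench","worm_top","handle","nut_top","press"):
        print(o,[(d["box"],round(d["confidence"],2)) for d in look_for(n,o)][:2])
print(sensors.read_state())
E
```

```text
pics
top {'vertical_fov': 49.824041911160215, 'cx': 324.14978094339057, 'cy': 242.18400368957393, 'origin': array([0.36500663, 0.03798918, 1.34855745]), 'rotation': array([[-0.00178371, -0.99286663,  0.11921695],
       [-0.99992372,  0.00322788,  0.01192175],
       [-0.01222153, -0.11918659, -0.99279665]])}
wrench [([298.7, 200.4, 408.5, 244.7], 0.85)]
worm_top [([297.8, 199.6, 404.7, 245.1], 0.68), ([460.5, 295.5, 535.0, 305.6], 0.62)]
handle [([297.2, 203.0, 406.5, 245.8], 0.68)]
nut_top [([301.3, 224.1, 315.1, 231.4], 0.55)]
press [([224.6, 175.2, 350.3, 292.7], 0.75)]
side {'vertical_fov': 47.84072667419645, 'cx': 317.8596832930772, 'cy': 237.22652314255947, 'origin': array([ 0.06876587, -0.75522102,  0.72232317]), 'rotation': array([[ 0.86215488, -0.30287906,  0.40614434],
       [-0.50610022, -0.4776954 ,  0.71810144],
       [-0.02348461, -0.8246644 , -0.56513458]])}
wrench [([303.9, 219.7, 413.6, 287.7], 0.61)]
worm_top [([299.9, 219.3, 413.8, 289.4], 0.97)]
handle [([303.4, 222.5, 412.1, 285.3], 0.66)]
nut_top []
press [([224.2, 198.4, 391.3, 303.0], 0.98), ([302.3, 230.6, 333.4, 245.3], 0.49)]
{'t': 0.6, 'joints': array([ 6.50869366e+01,  8.62276517e+00,  8.23557559e+01, -8.47945411e-04,
        8.90266768e+01, -7.67922069e+00]), 'qd': array([ 0.03546938, -0.0099265 , -0.10442005, -0.01035037,  0.04731933,
       -0.05212253]), 'effort': array([ 9.08382099e-04, -7.12520385e+01, -5.70880079e+01, -1.14605984e-05,
        1.71279935e-03,  5.86094416e-05]), 'tcp_pos': array([0.17038409, 0.54914811, 0.22057946]), 'tool_rot': array([[-9.55103605e-01,  2.96272008e-01, -2.47943409e-05],
       [ 2.96272009e-01,  9.55103601e-01, -8.85107086e-05],
       [-2.54208103e-06, -9.18827661e-05, -9.99999996e-01]]), 'wrist_force': array([ 0.3137133 , -0.06633732,  0.15184876]), 'torque': array([ 0.02087185, -0.00724458, -0.02016705]), 'finger_force': 0.0, 'width': 1.0017323105967246}
```

```bash
python3 - <<'E'
import cv2,numpy as np
a=cv2.imread("pics/top0.png")[150:310,200:430]; b=cv2.imread("pics/side0.png")[185:315,215:430]
cv2.imwrite("pics/c1.png",cv2.resize(a,None,fx=3.47,fy=3.47,interpolation=cv2.INTER_CUBIC))
cv2.imwrite("pics/c2.png",cv2.resize(b,None,fx=3.7,fy=3.7,interpolation=cv2.INTER_CUBIC))
E
```

```text
(no output)
```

View pics/c1.png

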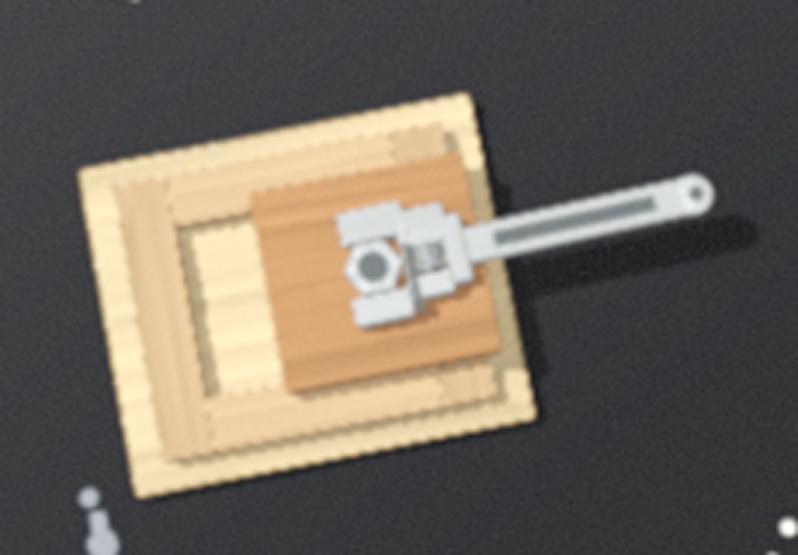

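View pics/c2.png

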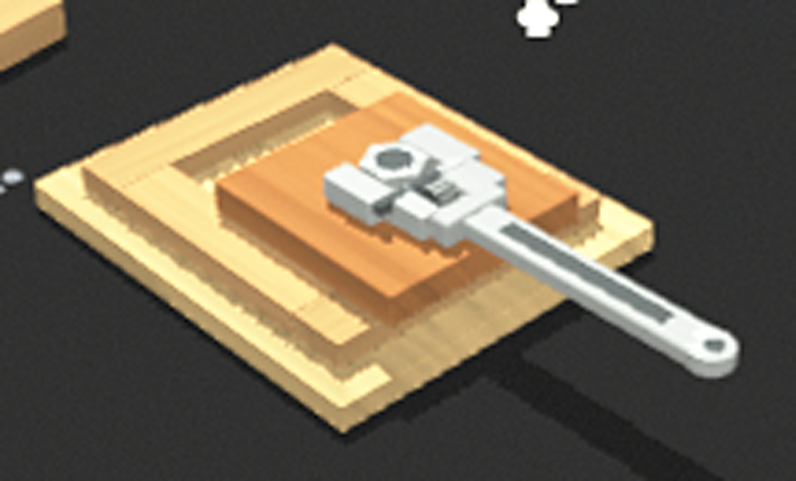

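View pics/top0.png

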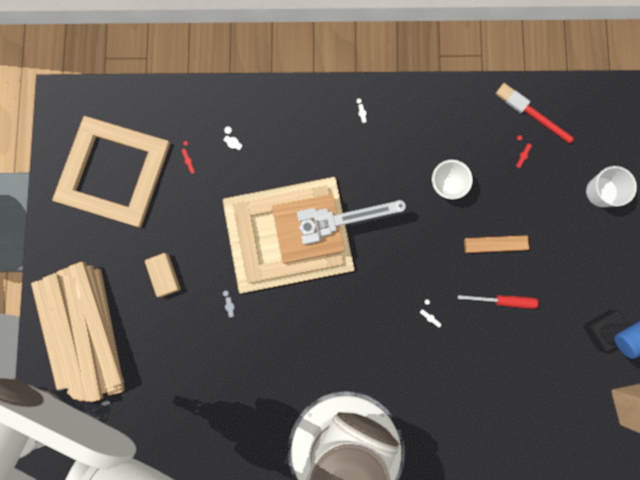

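The views show the nut at top px (307.5,226.4) / side (321.2,227.7). The worm is at top (323.9,223.5) / side (333.9,236.4), and the handle hole at top (400,205.9) / side (407.7,278.2). The bowl lies beyond the handle end at top (452,180), clear of the clockwise swing.

```bash
cat > h.py <<'E'
import numpy as np, cv2
from rig import sensors, camera, camera_info, r, look_for
def P(n,uv,z):
    c=camera_info(n); f=240/np.tan(np.radians(c["vertical_fov"])/2)
    d=c["rotation"]@np.array([(uv[0]-c["cx"])/f,(uv[1]-c["cy"])/f,1]); o=c["origin"]
    return o+d*(z-o[2])/d[2]
E
python3 - <<'E'
from h import *
np.set_printoptions(precision=4,suppress=True)
S={}
for k,z,t,s in(("nut",.076,(307.5,226.4),(321.2,227.7)),("worm",.0795,(323.9,223.5),(333.9,236.4)),("hole",.0725,(400,205.9),(407.7,278.2))):
    a,b=P("top",t,z),P("side",s,z); S[k]=(a+b)/2; print(k,a,b)
for k in("worm","hole"):
    d=(S[k]-S["nut"])[:2]; print(k,np.linalg.norm(d),np.degrees(np.arctan2(d[1],d[0])))
a=np.arctan2(*(S["hole"]-S["nut"])[[1,0]]); w=S["nut"][:2]+np.array([[np.cos(a),-np.sin(a)],[np.sin(a),np.cos(a)]])@[.042,-.003]
print("worm by nut",w)
s=sensors.read_state(); R,p=s["tool_rot"],s["tcp_pos"]
print("shift to worm in tool", R.T@(np.r_[w,.0795]-p))
E
```

```text
nut [0.5575 0.0947 0.076 ] [0.5579 0.0937 0.076 ]
worm [0.5642 0.0538 0.0795] [0.5608 0.0462 0.0795]
hole [ 0.6091 -0.1368  0.0725] [ 0.6104 -0.14    0.0725]
worm 0.04447107847782971 -83.83425946371422
hole 0.23830473657015241 -77.38302222903373
worm by nut [0.564  0.0525]
shift to worm in tool [-0.523  -0.3577  0.1411]
```

Request:
send_rows --pt "-1 -0.035 -0.0245 0 0" --pt "-1 -0.035 -0.0245 0 0" --pt "-1 -0.035 -0.0245 0 0" --pt "-1 -0.035 -0.0245 0 0" --pt "-1 -0.035 -0.0245 0 0" --squeeze 20

```text
t: 1.1
tcp_pos: [0.3019, 0.3789, 0.2207]
tool_rot: [[-0.955, 0.296, 0.0], [0.296, 0.955, 0.0], [-0.0, 0.0, -1.0]]
wrist_force: [0.6, -0.1, 0.3]
width: 0.144
finger_force: 0.0
```

Request:
send_rows --pt "-1 -0.035 -0.0245 0 0" --pt "-1 -0.035 -0.0245 0 0" --pt "-1 -0.035 -0.0245 0 0" --pt "-1 -0.035 -0.0245 0 0" --pt "-1 -0.035 -0.0245 0 0"

```text
t: 1.6
tcp_pos: [0.4328, 0.2099, 0.2208]
tool_rot: [[-0.955, 0.296, 0.0], [0.296, 0.955, 0.0], [-0.0, 0.0, -1.0]]
wrist_force: [1.3, 1.3, -0.4]
width: 0.001
finger_force: 0.0
```

Request:
send_rows --pt "-1 -0.035 -0.0245 0 0" --pt "-1 -0.035 -0.0245 0 0" --pt "-1 -0.035 -0.0245 0 0" --pt "-1 -0.035 -0.0245 0 0" --pt "-1 -0.035 -0.0245 0 0"

```text
t: 2.1
tcp_pos: [0.5638, 0.0409, 0.2207]
tool_rot: [[-0.955, 0.297, 0.0], [0.297, 0.955, -0.0], [-0.0, 0.0, -1.0]]
wrist_force: [0.2, 0.6, -0.2]
width: 0.0
finger_force: 0.0
```

Request:
send_rows --pt "-1 0 0 0 0.15" --pt "-1 0 0 0 0.15" --pt "-1 0 0 0 0.15" --pt "-1 0 0 0 0.15" --pt "-1 0 0 0 0.15"

```text
t: 2.6
tcp_pos: [0.5629, 0.0426, 0.2206]
tool_rot: [[-0.491, 0.871, -0.0], [0.871, 0.491, -0.0], [-0.0, -0.0, -1.0]]
wrist_force: [0.6, 0.2, -0.5]
width: 0.002
finger_force: 0.0
```

Request:
send_rows --pt "-1 0 0 0.03 0.15" --pt "-1 0 0 0.03 0.15" --pt "-1 0 0 0.03 0" --pt "-1 0 0 0 0" --pt "-1 0 0 0 0"

```text
t: 3.1
tcp_pos: [0.5631, 0.0426, 0.1314]
tool_rot: [[-0.219, 0.976, -0.0], [0.976, 0.219, -0.0], [-0.0, -0.0, -1.0]]
wrist_force: [-0.1, -0.7, 0.4]
width: -0.003
finger_force: 0.0
```

```bash
cat >> h.py <<'E'
W=np.array([.564,.0525]); A=np.radians(-77.4)
def rep():
    s=sensors.read_state(); R,p=s["tool_rot"],s["tcp_pos"]
    np.set_printoptions(precision=4,suppress=True)
    g=np.array([W[0]+.010*np.cos(A),W[1]+.010*np.sin(A),.0985])
    print("t",s["t"],"p",p,"ang",np.degrees(np.arctan2(R[1,0],R[0,0])),"F",s["wrist_force"],"Ftool",R.T@s["wrist_force"],"w",s["width"])
    print("shift to stroke start",R.T@(g-p))
    return s
E
python3 -c "
from h import *
rep(); cv2.imwrite('pics/s1.png',cv2.resize(camera('side')[120:320,200:440],None,fx=3,fy=3))"
```

```text
t 3.1 p [0.5631 0.0426 0.1314] ang 102.64625632099991 F [-0.1318 -0.7478  0.3501] Ftool [-0.7008 -0.2924 -0.35  ] w -0.0030984199586278384
shift to stroke start [-0.0005  0.0031  0.0329]
```

Request:
send_rows --pt "-1 0 0.003 0.02 0" --pt "-1 0 0 0.008 0" --pt "-1 0 0 0.002 0" --pt "-1 0 0 0.001 0" --pt "-1 0 0 0 0"

```text
t: 3.65
tcp_pos: [0.5661, 0.0432, 0.1004]
tool_rot: [[-0.218, 0.976, 0.001], [0.976, 0.218, -0.0], [-0.0, 0.001, -1.0]]
wrist_force: [-0.3, 0.5, -0.4]
width: 0.0
finger_force: 0.0
```

```bash
python3 -c "
from h import *
rep(); cv2.imwrite('pics/s1.png',cv2.resize(camera('side')[130:310,230:430],None,fx=3.3,fy=3.3))"
```

```text
t 3.65 p [0.5661 0.0432 0.1004] ang 102.60812418112597 F [-0.2546  0.5249 -0.4139] Ftool [ 0.568  -0.1342  0.4136] w 0.0003242244879233972
shift to stroke start [-0.0005 -0.      0.0019]
```

View pics/s1.png

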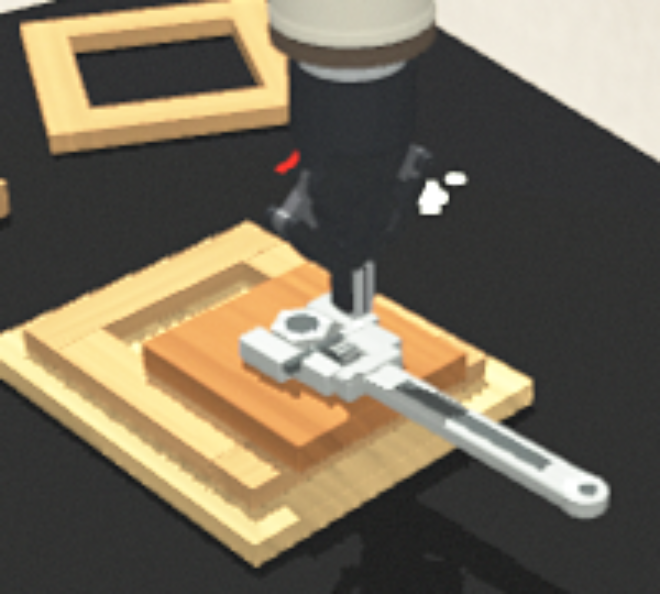

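```bash
cat >> h.py <<'E'
def Q(n,p):
    c=camera_info(n); f=240/np.tan(np.radians(c["vertical_fov"])/2)
    d=c["rotation"].T@(np.array(p)-c["origin"]); return f*d[:2]/d[2]+[c["cx"],c["cy"]]
E
python3 -c "
from h import *
o=np.array([230,130])
for z in (.0815,.09,.10,.11):
  p=(.5661,.0432,z); print(z,Q('side',p),(Q('side',p)-o)*3.3)
print('worm',(Q('side',[.564,.0525,.0795])-o)*3.3)
cv2.imwrite('pics/s2.png',cv2.resize(camera('side')[195:265,290:390],None,fx=8,fy=8,interpolation=cv2.INTER_CUBIC))"
```

```text
0.0815 [336.76645618 235.52833212] [352.32930538 348.243496  ]
0.09 [336.75128263 232.17269473] [352.27923268 337.16989262]
0.1 [336.7332658  228.18826396] [352.21977715 324.02127106]
0.11 [336.71506738 224.16367309] [352.15972235 310.74012121]
worm [341.85529521 344.911952  ]
```

View pics/s2.png

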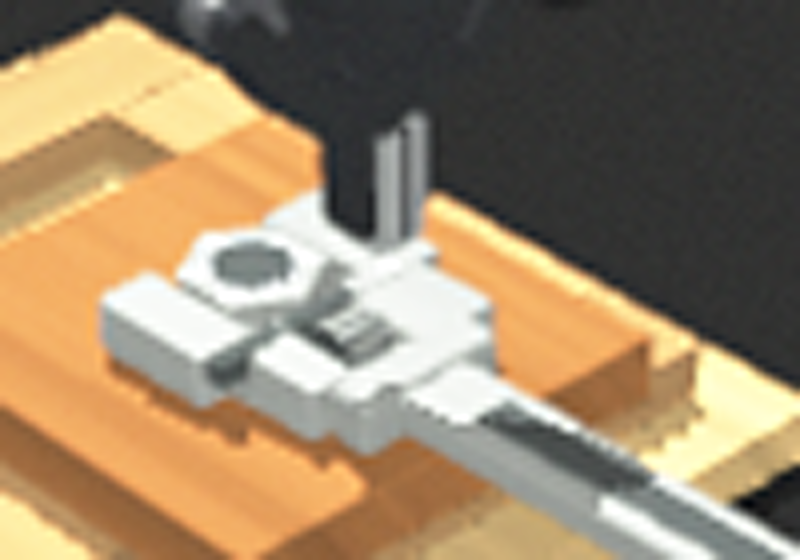

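```bash
python3 -c "
from h import *
im=camera('top'); print(Q('top',(.5661,.0432,.0815)),Q('top',(.5661,.0432,.11)),Q('top',(.5661,.0432,.25)))
s=sensors.read_state();print(s['tcp_pos'],s['joints'])
a=cv2.resize(im[150:300,220:420],None,fx=4,fy=4,interpolation=cv2.INTER_CUBIC); cv2.imwrite('pics/t2.png',a)"
```

```text
[328.14696043 222.58326839] [328.09360303 220.74075324] [327.79216073 210.33147489]
[0.56603514 0.04324213 0.10021682] [-3.40351408e+00  1.17158319e+01  9.29715763e+01 -5.33310280e-03
  7.52701518e+01 -1.60095530e+01]
```

View pics/t2.png

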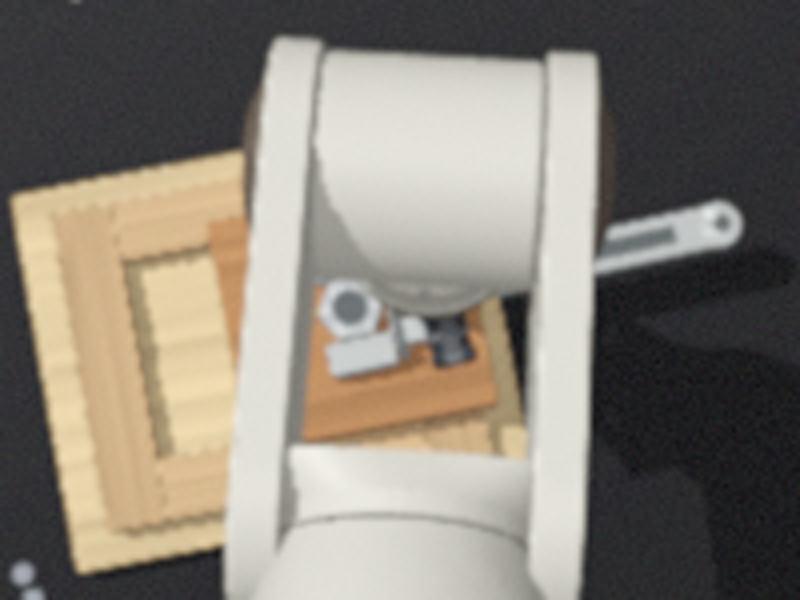

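Request:
send_rows --pt "-1 0 0 0.0005 0" --pt "-1 0 0 0.0005 0" --pt "-1 0 0 0.0005 0" --pt "-1 0 0 0.0005 0" --pt "-1 0 0 0.0005 0"

```text
t: 4.3
tcp_pos: [0.5658, 0.0433, 0.097]
tool_rot: [[-0.218, 0.976, -0.0], [0.976, 0.218, -0.0], [-0.0, -0.0, -1.0]]
wrist_force: [0.3, -0.2, 0.4]
width: 0.005
finger_force: 0.0
```

Request:
send_rows --pt "-1 0 0 0.0005 0" --pt "-1 0 0 0.0005 0" --pt "-1 0 0 0.0005 0" --pt "-1 0 0 0.0005 0" --pt "-1 0 0 0.0 0"

```text
t: 4.8
tcp_pos: [0.5658, 0.0433, 0.095]
tool_rot: [[-0.218, 0.976, -0.0], [0.976, 0.218, -0.0], [-0.0, -0.0, -1.0]]
wrist_force: [0.2, -0.5, 0.7]
width: 0.004
finger_force: 0.0
```

```bash
python3 -c "
from h import *
rep();cv2.imwrite('pics/s3.png',cv2.resize(camera('side')[195:265,290:390],None,fx=8,fy=8,interpolation=cv2.INTER_CUBIC))"
```

```text
t 4.8 p [0.5658 0.0433 0.095 ] ang 102.6060260341356 F [ 0.216  -0.5242  0.6853] Ftool [-0.5587  0.0963 -0.6853] w 0.00407174751908995
shift to stroke start [-0.0006  0.0003 -0.0035]
```

View pics/s3.png

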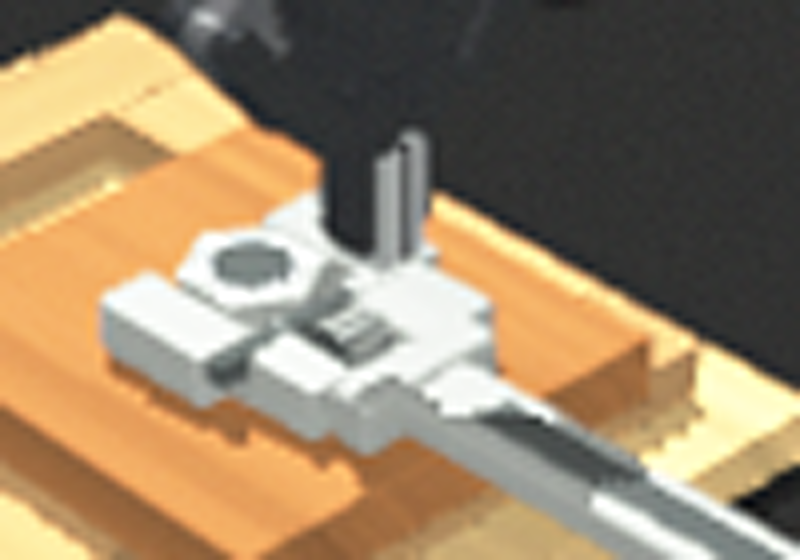

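Request:
send_rows --pt "-1 0 0 0.0005 0" --pt "-1 0 0 0.0005 0" --pt "-1 0 0 0.0005 0" --pt "-1 0 0 0.0005 0" --pt "-1 0 0 0.0005 0"

```text
t: 5.35
tcp_pos: [0.5658, 0.0433, 0.0926]
tool_rot: [[-0.218, 0.976, -0.0], [0.976, 0.218, -0.0], [-0.0, -0.0, -1.0]]
wrist_force: [-0.0, 0.4, 0.1]
width: -0.003
finger_force: 0.0
```

Request:
send_rows --pt "-1 0 0 0.001 0" --pt "-1 0 0 0.001 0" --pt "-1 0 0 0.001 0" --pt "-1 0 0 0.001 0" --pt "-1 0 0 0.001 0"

```text
t: 5.85
tcp_pos: [0.5658, 0.0432, 0.0875]
tool_rot: [[-0.218, 0.976, -0.0], [0.976, 0.218, -0.0], [-0.0, -0.0, -1.0]]
wrist_force: [-0.1, 0.2, 0.0]
width: 0.002
finger_force: 0.0
```

```bash
python3 -c "
from h import *
rep();a=camera('side')[195:265,290:390];cv2.imwrite('pics/s4.png',cv2.resize(a,None,fx=8,fy=8,interpolation=cv2.INTER_CUBIC))
g=a.mean(2).astype(int)
for u in (44,46,48,50,52): print(u,g[18:48,u])"
```

```text
t 5.85 p [0.5658 0.0432 0.0875] ang 102.60493327580367 F [-0.1161  0.2365  0.0311] Ftool [ 0.2561 -0.0617 -0.0311] w 0.0017443370612439553
shift to stroke start [-0.0005  0.0002 -0.011 ]
44 [ 48  49  49  50  48  48  48  51  51  48  49  48  49  52  45  41  79 160
 198 194 215 200 195 188 127 151 129 148 216 143]
46 [ 48  49  49  48  51  64  64  63  62  62  64  60  62  64  64  61  88 150
 195 244 237 190 165 146 156 142 143 197 196 151]
48 [ 49  50  45  58 115 167 164 161 163 163 162 162 163 163 162 161 159 153
 188 244 247 232 191 165 112 148 222 240 146 154]
50 [ 40  61  90  75  98  98  97  97  97  98  98  97  96  98  97  97  94 159
 243 247 245 246 243 207 186 243 246 239 191 153]
52 [ 47  86 140 152 149 149 147 147 147 148 145 144 157 183 172 180 208 239
 244 244 245 245 245 242 238 244 245 247 239 153]
```

Request:
send_rows --pt "-1 0 0 0.001 0" --pt "-1 0 0 0.001 0" --pt "-1 0 0 0.001 0" --pt "-1 0 0 0.001 0" --pt "-1 0 0 0.001 0"

```text
t: 6.4
tcp_pos: [0.5658, 0.0432, 0.0825]
tool_rot: [[-0.218, 0.976, -0.0], [0.976, 0.218, -0.0], [-0.0, -0.0, -1.0]]
wrist_force: [-0.2, 0.1, -0.0]
width: 0.003
finger_force: 0.0
```

```bash
python3 -c "
from h import *
rep();a=camera('side')[195:265,290:390];cv2.imwrite('pics/s5.png',cv2.resize(a,None,fx=8,fy=8,interpolation=cv2.INTER_CUBIC))
"
```

```text
t 6.4 p [0.5658 0.0432 0.0825] ang 102.60434051600073 F [-0.157   0.1068 -0.0096] Ftool [ 0.1385 -0.1299  0.0096] w 0.003060785901753863
shift to stroke start [-0.0006  0.0002 -0.016 ]
```

View pics/s5.png

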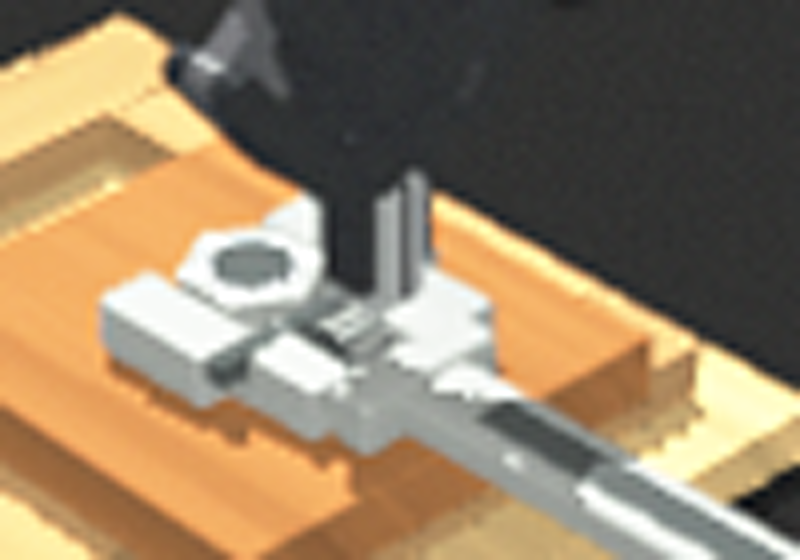

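Request:
send_rows --pt "-1 0 0 0.001 0" --pt "-1 0 0 0.001 0" --pt "-1 0 0 0.001 0" --pt "-1 0 0 0.001 0" --pt "-1 0 0 0.001 0"

```text
t: 6.95
tcp_pos: [0.5658, 0.0433, 0.0775]
tool_rot: [[-0.218, 0.976, -0.0], [0.976, 0.218, -0.0], [-0.0, -0.0, -1.0]]
wrist_force: [0.5, 0.2, 0.1]
width: -0.001
finger_force: 0.0
```

```bash
python3 -c "
from h import *
rep();a=camera('side')[195:265,290:390]
g=a.mean(2).astype(int)
for u in (44,48,50,52): print(u,g[28:55,u])
print(Q('side',(.5658+.0024,.0432-.011,.0795))-[290,195])
"
```

```text
t 6.95 p [0.5658 0.0433 0.0775] ang 102.60665526495283 F [0.478  0.2251 0.0528] Ftool [ 0.1154  0.5156 -0.0529] w -0.0007908771799722191
shift to stroke start [-0.0006  0.0002 -0.021 ]
44 [ 47  47  47  50  47  49  47  46  46  41  79 162 206 189 130 151 134 111
 135 151 152 159 161 154 154 154 156]
48 [163 163 164 161 165 162 162 162 163 162 162 158 164 169 112 153 191 153
 154 158 157 164 163 159 158 157 154]
50 [ 99  97  98  96 100  98  98  97  97  96  94 161 241 213 189 242 219 149
 155 158 163 159 162 157 157 151 131]
52 [149 147 147 147 147 145 153 178 178 179 212 244 248 244 238 245 245 222
 151 161 156 156 159 164 157 156 149]
[50.4154 43.5165]
```

Request:
send_rows --pt "-1 0 0 0.001 0" --pt "-1 0 0 0.001 0" --pt "-1 0 0 0.001 0" --pt "-1 0 0 0.001 0" --pt "-1 0 0 0.001 0"

```text
t: 7.5
tcp_pos: [0.5658, 0.0433, 0.0725]
tool_rot: [[-0.218, 0.976, -0.0], [0.976, 0.218, -0.0], [-0.0, -0.0, -1.0]]
wrist_force: [0.1, -0.1, 0.2]
width: 0.001
finger_force: 0.0
```

```bash
python3 -c "
from h import *
rep();a=camera('side')[195:265,290:390]
cv2.imwrite('pics/s6.png',cv2.resize(a,None,fx=8,fy=8,interpolation=cv2.INTER_CUBIC))
"
```

```text
t 7.5 p [0.5658 0.0433 0.0725] ang 102.6076924604279 F [ 0.0502 -0.1483  0.25  ] Ftool [-0.1557  0.0166 -0.25  ] w 0.0005828739345831403
shift to stroke start [-0.0006  0.0002 -0.026 ]
```

View pics/s6.png

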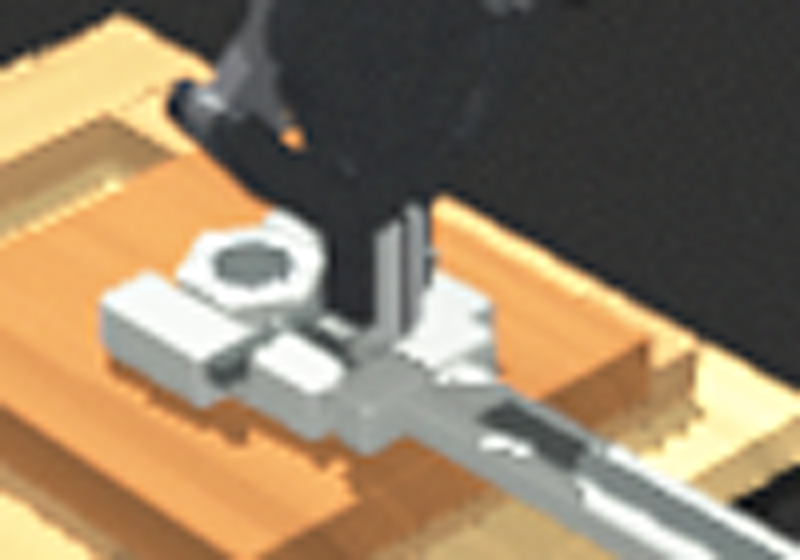

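Request:
send_rows --pt "-1 0 0 0.0005 0" --pt "-1 0 0 0.0005 0" --pt "-1 0 0 0.0005 0" --pt "-1 0 0 0.0005 0" --pt "-1 0 0 0.0005 0"

```text
t: 8.05
tcp_pos: [0.5659, 0.0433, 0.0701]
tool_rot: [[-0.218, 0.976, 0.0], [0.976, 0.218, -0.0], [-0.0, 0.0, -1.0]]
wrist_force: [-0.1, 0.3, 0.3]
width: 0.001
finger_force: 0.0
```

Request:
send_rows --pt "-1 0 0 0.0005 0" --pt "-1 0 0 0.0005 0" --pt "-1 0 0 0.0005 0" --pt "-1 0 0 0.0005 0" --pt "-1 0 0 0.0005 0"

```text
t: 8.55
tcp_pos: [0.566, 0.0433, 0.0679]
tool_rot: [[-0.218, 0.976, 0.0], [0.976, 0.218, -0.0], [-0.0, 0.0, -1.0]]
wrist_force: [-2.6, 0.8, 7.3]
width: -0.001
finger_force: 3.5
```

Request:
send_rows --pt "-1 0.002 0 0 0" --pt "-1 0.002 0 0 0" --pt "-1 0.002 0 0 0" --pt "-1 0.002 0 0 0" --pt "-1 0 0 0 0"

```text
t: 9.05
tcp_pos: [0.5646, 0.0506, 0.0686]
tool_rot: [[-0.218, 0.976, 0.001], [0.976, 0.218, -0.001], [-0.001, 0.001, -1.0]]
wrist_force: [-2.6, -4.0, 11.0]
width: 0.001
finger_force: 5.7
```

```bash
python3 -c "
from h import *
rep();a=camera('side')[195:265,290:390]
cv2.imwrite('pics/s7.png',cv2.resize(a,None,fx=8,fy=8,interpolation=cv2.INTER_CUBIC))
"
```

```text
t 9.05 p [0.5646 0.0506 0.0686] ang 102.60317690883835 F [-2.5906 -4.0229 11.0465] Ftool [ -3.3765  -3.3932 -11.0456] w 0.0008289031021716659
shift to stroke start [-0.008  -0.0001 -0.0299]
```

Request:
send_rows --pt "-1 0.003 0 0 0" --pt "-1 0.003 0 0 0" --pt "-1 0.003 0 0 0" --pt "-1 0.003 0 0 0" --pt "-1 0.003 0 0 0"

```text
t: 9.6
tcp_pos: [0.5613, 0.0651, 0.0684]
tool_rot: [[-0.218, 0.976, 0.001], [0.976, 0.218, -0.001], [-0.002, 0.001, -1.0]]
wrist_force: [0.6, -1.9, 4.5]
width: -0.002
finger_force: 1.9
```

```bash
python3 -c "
from h import *
rep();a=camera('side')[195:265,290:390]
cv2.imwrite('pics/s7.png',cv2.resize(a,None,fx=8,fy=8,interpolation=cv2.INTER_CUBIC))
"
```

```text
t 9.6 p [0.5613 0.0651 0.0684] ang 102.59136207802564 F [ 0.5925 -1.9203  4.5367] Ftool [-2.0102  0.1644 -4.5335] w -0.0019006346272774687
shift to stroke start [-0.0229 -0.0001 -0.0301]
```

View pics/s7.png

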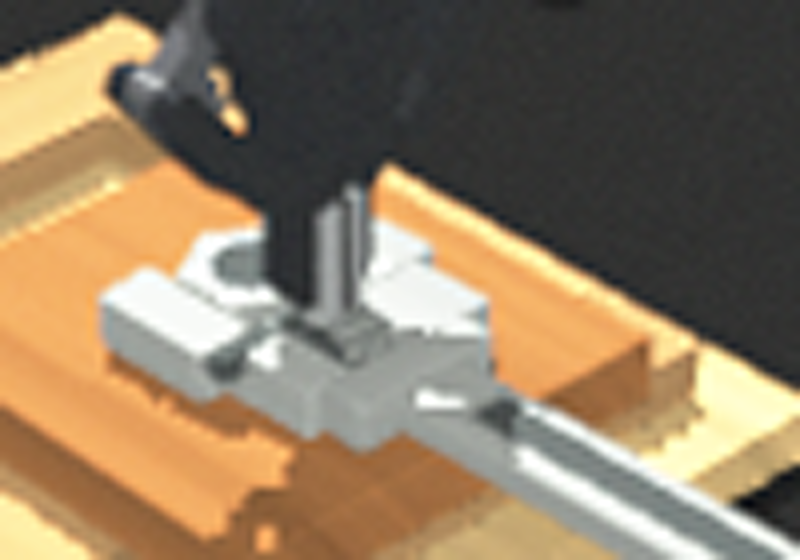

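```bash
cat >> h.py <<'E'
J0=Q("side",[.5577,.094,.075])
def jaw():
    c,s=np.cos(A),np.sin(A); n=np.array([.5577,.094])
    to=lambda x,y:Q("side",[n[0]+c*x-s*y,n[1]+s*x+c*y,.075])
    u=to(-5,0)*0+(to(-.005,-.019+.009)-to(-.005,-.028+.009)) # px for 9 mm closing
    a=cv2.imread("pics/side0.png"); b=camera("side"); cv2.imwrite("pics/jl.png",b)
    gs=[cv2.cvtColor(i,cv2.COLOR_BGR2GRAY).astype(np.float32) for i in (a,b)]
    x0,x1,y0,y1=297,322,224,248
    M=np.eye(2,3,dtype=np.float32)
    mask=np.zeros(gs[1].shape,np.uint8)+255
    try:
        cc,M=cv2.findTransformECC(gs[0][y0:y1,x0:x1],gs[1],np.float32([[1,0,x0],[0,1,y0]]),cv2.MOTION_TRANSLATION,(3,100,1e-5),None,3)
        d=M[:,2]-[x0,y0]; print("jaw px",d,"cc",cc,"9mm=",u,"jaw mm",9*(d@u)/(u@u))
    except cv2.error as e: print("ecc failed")
E
python3 -c "
from h import *
jaw()"
```

```text
jaw px [-0.07720947 -0.40161133] cc 0.9806209980176925 9mm= [ 3.05825841 -1.63322503] jaw mm 0.31431285777218937
```

Request:
send_rows --pt "-1 0 0 -0.006 0" --pt "-1 -0.02 0 0 0" --pt "-1 0 0 0.004 0" --pt "-1 0 0 0.0015 0" --pt "-1 0 0 0.0005 0"

```text
t: 10.2
tcp_pos: [0.5654, 0.0459, 0.0681]
tool_rot: [[-0.218, 0.976, 0.001], [0.976, 0.218, -0.001], [-0.001, 0.0, -1.0]]
wrist_force: [-2.1, -6.8, 11.1]
width: -0.002
finger_force: 6.0
```

Request:
send_rows --pt "-1 0.003 0 0.0003 0" --pt "-1 0.003 0 0 0" --pt "-1 0.003 0 0 0" --pt "-1 0 0 0 0" --pt "-1 0 0 0 0"

```text
t: 10.7
tcp_pos: [0.5633, 0.055, 0.0684]
tool_rot: [[-0.218, 0.976, 0.001], [0.976, 0.218, -0.001], [-0.001, 0.0, -1.0]]
wrist_force: [-5.6, -5.2, 17.6]
width: 0.001
finger_force: 8.6
```

```bash
python3 -c "
from h import *
rep();jaw()"
```

```text
t 10.7 p [0.5633 0.055  0.0684] ang 102.620854750491 F [-5.6462 -5.1812 17.5811] Ftool [ -3.8423  -6.634  -17.5797] w 0.0010068507406633272
shift to stroke start [-0.0126  0.0002 -0.0301]
jaw px [-0.0349 -0.3603] cc 0.9793746678349917 9mm= [ 3.0583 -1.6332] jaw mm 0.3607626612059492
```

```bash
cat >> h.py <<'E'
def prof(im,xs=np.arange(-14,1,1.),ys=np.arange(-62,-14,1.)):
    c,s=np.cos(A),np.sin(A); n=np.array([.5577,.094])
    m=np.array([[Q("side",[n[0]+(c*x-s*y)/1e3,n[1]+(s*x+c*y)/1e3,.075]) for y in ys] for x in xs]).astype(np.float32)
    b=cv2.remap(im,m[...,0],m[...,1],cv2.INTER_CUBIC)[...,0].astype(float)  # blue: wood low, steel high
    p=b.mean(0); g=np.clip(np.diff(p),0,None); k=np.argmax(g[:45]); w=slice(max(k-3,0),k+4)
    return p.astype(int),(g[w]*(ys[:-1]+.5)[w]).sum()/g[w].sum()
E
python3 -c "
from h import *
for f in('side0','jl'): print(f,*prof(cv2.imread(f'pics/{f}.png')))"
```

```text
side0 [100 100 100 102 102 102 103 104 106 111 115 120 125 131 136 141 145 148
 150 153 163 183 209 233 246 250 250 248 247 247 247 247 247 247 247 248
 249 251 249 240 220 191 165 155 168 195 222 238] -16.956
jl [101 100 100 102 103 103 104 104 107 111 115 119 124 129 135 141 147 152
 153 153 153 161 179 205 230 245 251 251 250 249 248 247 247 248 248 248
 248 249 250 250 245 230 208 190 188 201 219 232] -39.119306594153635
```

```bash
cat >> h.py <<'E'
def jm():
    b=camera("side"); cv2.imwrite("pics/jl.png",b)
    def cr(im):
        p,_=prof(im); i=np.where((p[14:-1]<200)&(p[15:]>=200))[0][0]+14; o=i+(200-p[i])/(p[i+1]-p[i])
        j=np.where((p[30:-1]>=200)&(p[31:]<200))[0]; j=(j[0]+30) if len(j) else None
        return o,(j+(p[j]-200)/(p[j]-p[j+1]) if j else np.nan)
    a=cr(cv2.imread("pics/side0.png")); b=cr(b); print("jaw outer %.2f inner %.2f"%(b[0]-a[0],b[1]-a[1]))
E
```

Request:
send_rows --pt "-1 0.003 0 0 0" --pt "-1 0.003 0 0 0" --pt "-1 0.003 0 0 0" --pt "-1 0.001 0 0 0" --pt "-1 0 0 -0.006 0" --squeeze 60

```text
t: 11.25
tcp_pos: [0.5605, 0.0652, 0.073]
tool_rot: [[-0.218, 0.976, -0.001], [0.976, 0.218, -0.0], [0.0, -0.001, -1.0]]
wrist_force: [-0.8, 0.0, -0.5]
width: 0.001
finger_force: 0.0
```

Request:
send_rows --pt "-1 -0.018 0 0 0" --pt "-1 0 0 0.004 0" --pt "-1 0 0 0.0012 0" --pt "-1 0 0 0.0005 0" --pt "-1 0 0 0 0"

```text
t: 11.75
tcp_pos: [0.5653, 0.0471, 0.0683]
tool_rot: [[-0.218, 0.976, 0.001], [0.976, 0.218, -0.001], [-0.001, 0.001, -1.0]]
wrist_force: [-1.7, -8.1, 11.5]
width: 0.001
finger_force: 6.0
```

```bash
python3 -c "
from h import *
rep();jm()"
```

```text
t 11.75 p [0.5653 0.0471 0.0683] ang 102.59835604354099 F [-1.666  -8.0602 11.4857] Ftool [ -7.5184  -3.3752 -11.478 ] w 0.0012477089817501902
shift to stroke start [-0.0045 -0.     -0.0302]
jaw outer 1.04 inner 1.27
```

```bash
cat >> h.py <<'E'
def jm():
    def lv(im):
        xs=np.arange(-14,1,1.); ys=np.arange(-48,-32,.25); p,_=prof(im,xs,ys); return p
    a=lv(cv2.imread("pics/side0.png")); ys=np.arange(-48,-32,.25)
    b=np.mean([lv(camera("side")) for _ in range(4)],0)
    e=lambda p:[ys[np.argmax(p>=t)] for t in (170,190,210,230)]
    print("jaw closed mm %.2f"%np.mean(np.array(e(b))-e(a)))
E
python3 -c "
from h import *
jm()"
```

```text
jaw closed mm 1.00
```

Request:
send_rows --pt "-1 0.002 0 0 0" --pt "-1 0.002 0 0 0" --pt "-1 0.002 0 0 0" --pt "-1 0.002 0 0 0" --pt "-1 0.002 0 0 0"

```text
t: 12.5
tcp_pos: [0.5629, 0.0564, 0.0685]
tool_rot: [[-0.218, 0.976, 0.001], [0.976, 0.218, -0.002], [-0.002, 0.0, -1.0]]
wrist_force: [-4.7, -12.7, 14.7]
width: 0.001
finger_force: 7.6
```

Request:
send_rows --pt "-1 0.002 0 0 0" --pt "-1 0.002 0 0 0" --pt "-1 0.002 0 0 0" --pt "-1 0.001 0 0 0" --pt "-1 0 0 0 0"

```text
t: 13.0
tcp_pos: [0.5616, 0.0639, 0.0684]
tool_rot: [[-0.218, 0.976, 0.001], [0.976, 0.218, -0.001], [-0.001, 0.001, -1.0]]
wrist_force: [-0.1, -6.3, 11.4]
width: 0.002
finger_force: 5.7
```

```bash
python3 -c "
from h import *
rep();jm()"
```

```text
t 13.0 p [0.5616 0.0639 0.0684] ang 102.60754745866568 F [-0.0985 -6.2933 11.3823] Ftool [ -6.1333  -1.4556 -11.3769] w 0.0018799058181859167
shift to stroke start [-0.0217 -0.0002 -0.0301]
jaw closed mm 1.50
```

```bash
cat >> h.py <<'E'
def ln(im,cam,pts,z):
    m=np.array([[Q(cam,[*q,z]) for q in row] for row in pts]).astype(np.float32)
    return cv2.remap(im,m[...,0],m[...,1],cv2.INTER_CUBIC).mean(2).mean(0)
def wr(im):
    c,s=np.cos(A),np.sin(A); n=np.array([.5577,.094]); g=lambda x,y:(n[0]+c*x-s*y,n[1]+s*x+c*y)
    xs=np.arange(.235,.27,.0005); p=ln(im,"top",[[g(x,y) for x in xs] for y in(-.004,0,.004)],.0725)
    end=xs[np.where(p>130)[0][-1]]*1e3
    ys=np.arange(-.03,.03,.0005); out=[]
    for x0 in(.175,.215):
        p=ln(im,"top",[[g(x,y) for y in ys] for x in np.arange(x0,x0+.02,.002)],.0725); k=np.where(p>130)[0]; out.append((ys[k[0]]+ys[k[-1]])*500)
    return [round(float(v),2) for v in (end,*out)]
E
python3 -c "
from h import *
print(wr(cv2.imread('pics/top0.png')),wr(camera('top')))"
```

```text
Traceback (most recent call last):
  File "h.py", line 61, in wr
    p=ln(im,"top",[[g(x,y) for y in ys] for x in np.arange(x0,x0+.02,.002)],.0725); k=np.where(p>130)[0]; out.append((ys[k[0]]+ys[k[-1]])*500)
  File "h.py", line 53, in ln
    m=np.array([[Q(cam,[*q,z]) for q in row] for row in pts]).astype(np.float32)
                 ~^^^^^^^^^^^^
  File "h.py", line 16, in Q
    c=camera_info(n); f=240/np.tan(np.radians(c["vertical_fov"])/2)
ValueError: time passes only in moves, steps and waits
```

```bash
sed -i 's/^from rig import.*/&\nimport functools\ncamera_info=functools.cache(camera_info)/' h.py
python3 -c "
from h import *
print(wr(cv2.imread('pics/top0.png')),wr(camera('top')))"
```

```text
[249.0, 1.0, 1.0] [246.0, 2.75, 3.5]
```

Request:
send_rows --pt "-1 0.002 0 -0.006 0" --pt "-1 -0.018 0 0 0" --pt "-1 0 0 0.004 0" --pt "-1 0 0 0.0015 0" --pt "-1 0 0 0.0005 0"

```text
t: 13.75
tcp_pos: [0.5649, 0.0483, 0.0683]
tool_rot: [[-0.218, 0.976, 0.001], [0.976, 0.218, -0.001], [-0.001, 0.001, -1.0]]
wrist_force: [-4.0, -6.8, 17.2]
width: -0.0
finger_force: 8.8
```

Request:
send_rows --pt "-1 0.004 0 0 0" --pt "-1 0.004 0 0 0" --pt "-1 0.004 0 0 0" --pt "-1 0.004 0 0 0" --pt "-1 0.002 0 0 0"

```text
t: 14.25
tcp_pos: [0.5611, 0.0663, 0.0681]
tool_rot: [[-0.218, 0.976, 0.001], [0.976, 0.218, -0.0], [-0.001, 0.001, -1.0]]
wrist_force: [1.2, -2.6, 4.6]
width: -0.003
finger_force: 1.9
```

```bash
python3 -c "
from h import *
rep();jm();print(wr(camera('top')))"
```

```text
t 14.25 p [0.5611 0.0663 0.0681] ang 102.60648978032432 F [ 1.2323 -2.6058  4.6418] Ftool [-2.8154  0.6391 -4.639 ] w -0.0025813390081304115
shift to stroke start [-0.0242 -0.0001 -0.0304]
jaw closed mm 1.50
[246.0, 2.25, 2.75]
```

Request:
send_rows --pt "-1 -0.01 0 -0.03 0" --pt "-1 -0.01 0 -0.01 0" --pt "-1 0 0 0 0" --pt "-1 0 0 0 0" --pt "-1 0 0 0 0"

```text
t: 15.0
tcp_pos: [0.5645, 0.0466, 0.1064]
tool_rot: [[-0.218, 0.976, -0.002], [0.976, 0.218, 0.0], [0.001, -0.002, -1.0]]
wrist_force: [0.0, 0.6, -0.2]
width: 0.001
finger_force: 0.0
```

```bash
python3 -c "
from h import *
c,s=np.cos(A),np.sin(A); n=np.array([.5577,.094]); g=lambda x,y:(n[0]+c*x-s*y,n[1]+s*x+c*y)
b=camera('side'); cv2.imwrite('pics/m1.png',b); a=cv2.imread('pics/side0.png')
ys=np.arange(-.048,.06,.002)
print((ys*1e3).astype(int))
for im,o in((a,0),(b,-.003)):
  print(ln(im,'side',[[g(x+o,y) for y in ys] for x in np.arange(-.013,-.004,.001)],.075).astype(int))
rep()
"
```

```text
[-48 -46 -44 -41 -39 -37 -35 -33 -31 -29 -27 -25 -23 -21 -19 -17 -15 -13
 -11  -9  -7  -5  -3  -1   0   2   4   6   8  10  12  14  16  18  20  22
  24  26  28  30  32  34  36  38  40  42  44  46  48  50  52  54  56  58]
[170 167 158 166 210 247 251 248 247 247 248 248 249 230 190 191 235 252
 252 245 218 174 150 143 135 142 153 160 172 197 231 244 236 230 234 242
 244 244 242 242 243 241 243 246 243 225 197 177 172 170 170 182 204 219]
[175 173 168 160 179 226 251 251 249 248 249 249 250 249 226 203 217 234
 240 245 242 218 197 190 180 180 189 195 209 222 229 230 233 242 245 246
 244 243 244 244 248 244 193 108  53  40  45  46  45  55  77 100 127 147]
t 15.05 p [0.5646 0.0466 0.1065] ang 102.61585210666635 F [0.0469 0.0159 0.0231] Ftool [ 0.0053  0.0492 -0.0231] w 0.0010737756591996345
shift to stroke start [-0.0041  0.0007  0.008 ]
```

Request:
send_rows --pt "-1 0.002 0 0.02 0" --pt "-1 0 0 0.015 0" --pt "-1 0 0 0.003 0" --pt "-1 0 0 0.001 0" --pt "-1 0 0 0.0005 0"

```text
t: 15.55
tcp_pos: [0.5643, 0.048, 0.0683]
tool_rot: [[-0.218, 0.976, -0.001], [0.976, 0.218, -0.001], [-0.0, -0.001, -1.0]]
wrist_force: [-8.7, -2.2, 17.7]
width: -0.004
finger_force: 8.7
```

Request:
send_rows --pt "-1 0.0015 0 0 0" --pt "-1 0.0015 0 0 0" --pt "-1 0.0015 0 0 0" --pt "-1 0.0015 0 0 0" --pt "-1 0.0015 0 0 0"

```text
t: 16.05
tcp_pos: [0.5637, 0.0547, 0.0686]
tool_rot: [[-0.218, 0.976, 0.001], [0.976, 0.218, -0.001], [-0.002, 0.001, -1.0]]
wrist_force: [1.9, -8.4, 9.8]
width: 0.002
finger_force: 4.7
```

```bash
python3 -c "
from h import *
rep();jm();print(wr(camera('top')))"
```

```text
t 16.05 p [0.5637 0.0547 0.0686] ang 102.59336041209195 F [ 1.8621 -8.3548  9.7764] Ftool [-8.5769  0.0059 -9.7613] w 0.0023587623445917826
shift to stroke start [-0.0123 -0.0002 -0.0299]
jaw closed mm 1.38
[246.0, 2.0, 2.75]
```

```bash
python3 -c "
from h import *
c,s=np.cos(A),np.sin(A); n=np.array([.5575,.0947]); g=lambda x,y:(n[0]+c*x-s*y,n[1]+s*x+c*y)
b=camera('top'); cv2.imwrite('pics/m2.png',b); a=cv2.imread('pics/top0.png')
ys=np.arange(-.05,.045,.0015)
print((ys*1e3).round(1))
for im,o in((a,0),(b,-.003)):
  for x0 in(-.012,0.0):
    print(x0,ln(im,'top',[[g(x+o*(x0<-.005),y) for y in ys] for x in np.arange(x0-.003,x0+.003,.001)],.0755).astype(int))
"
```

```text
[-50.  -48.5 -47.  -45.5 -44.  -42.5 -41.  -39.5 -38.  -36.5 -35.  -33.5
 -32.  -30.5 -29.  -27.5 -26.  -24.5 -23.  -21.5 -20.  -18.5 -17.  -15.5
 -14.  -12.5 -11.   -9.5  -8.   -6.5  -5.   -3.5  -2.   -0.5   1.    2.5
   4.    5.5   7.    8.5  10.   11.5  13.   14.5  16.   17.5  19.   20.5
  22.   23.5  25.   26.5  28.   29.5  31.   32.5  34.   35.5  37.   38.5
  40.   41.5  43.   44.5]
-0.012 [169 168 160 147 133 133 153 185 209 225 229 230 230 230 231 231 230 229
 227 220 206 198 199 208 220 228 232 231 226 218 210 202 200 199 201 202
 205 208 213 220 224 224 219 208 195 183 181 194 211 221 224 223 222 221
 221 222 221 222 223 223 222 216 204 192]
0.0 [163 157 142 125 118 127 151 184 209 225 229 230 229 229 229 229 229 227
 226 218 203 199 208 219 224 217 196 171 147 136 133 134 134 134 134 134
 134 132 134 144 168 194 214 221 217 204 194 199 211 219 223 223 221 221
 221 221 221 222 223 223 221 215 205 193]
-0.012 [149 149 147 140 130 120 123 138 165 191 203 208 209 209 209 209 209 208
 207 204 194 182 171 165 168 175 183 190 194 196 198 200 203 204 204 202
 201 196 188 172 155 143 137 137 140 142 142 143 144 146 147 147 148 149
 149 150 150 150 150 151 151 153 154 155]
0.0 [144 143 134 120 108 103 110 133 161 188 201 207 207 207 207 208 207 206
 205 200 192 189 193 199 202 195 174 150 125 115 112 115 120 128 135 141
 142 140 137 137 137 138 140 142 144 146 147 150 154 158 164 169 175 179
 183 186 188 191 193 195 196 198 200 201]
```

Request:
send_rows --pt "-1 0.002 0 0.0003 0" --pt "-1 0.002 0 0 0" --pt "-1 0.002 0 0 0" --pt "-1 0.002 0 0 0" --pt "-1 0.002 0 0 0"

```text
t: 16.85
tcp_pos: [0.5617, 0.0645, 0.0684]
tool_rot: [[-0.218, 0.976, 0.002], [0.976, 0.218, -0.001], [-0.002, 0.001, -1.0]]
wrist_force: [2.6, -4.7, 7.5]
width: -0.003
finger_force: 3.8
```

Request:
send_rows --pt "-1 0 0 -0.006 0" --pt "-1 -0.017 0 0 0" --pt "-1 0 0 0.004 0" --pt "-1 0 0 0.0015 0" --pt "-1 0 0 0.0005 0"

```text
t: 17.35
tcp_pos: [0.565, 0.0476, 0.0683]
tool_rot: [[-0.218, 0.976, 0.001], [0.976, 0.218, -0.001], [-0.002, 0.0, -1.0]]
wrist_force: [-3.5, -8.9, 16.4]
width: 0.001
finger_force: 8.0
```

Request:
send_rows --pt "-1 0.003 0 0 0" --pt "-1 0.003 0 0 0" --pt "-1 0.003 0 0 0" --pt "-1 0.003 0 0 0" --pt "-1 0.003 0 0 0"

```text
t: 17.85
tcp_pos: [0.5622, 0.0623, 0.0685]
tool_rot: [[-0.218, 0.976, 0.002], [0.976, 0.218, -0.002], [-0.002, 0.002, -1.0]]
wrist_force: [2.3, -8.8, 10.9]
width: -0.001
finger_force: 5.7
```

Request:
send_rows --pt "-1 0 0 -0.02 0" --pt "-1 0 0 -0.02 0" --pt "-1 -0.02 0 0 0" --pt "-1 0 0 0 0" --pt "-1 0 0 0 0"

```text
t: 18.35
tcp_pos: [0.5654, 0.0436, 0.1071]
tool_rot: [[-0.217, 0.976, -0.001], [0.976, 0.217, 0.0], [0.0, -0.001, -1.0]]
wrist_force: [-0.0, -0.9, 0.4]
width: -0.004
finger_force: 0.0
```

```bash
python3 -c "
from h import *
rep();jm();print(wr(camera('top')))
c,s=np.cos(A),np.sin(A); n=np.array([.5577,.094]); g=lambda x,y:(n[0]+c*x-s*y,n[1]+s*x+c*y)
b=camera('side'); ys=np.arange(-.048,.06,.002)
for im,o in((b,-.003),):
  print(ln(im,'side',[[g(x+o,y) for y in ys] for x in np.arange(-.013,-.004,.001)],.075).astype(int))
print(ln(camera('top'),'top',[[g(x,y) for y in np.arange(-.05,-.01,.0015)] for x in np.arange(-.003,.003,.001)],.0755).astype(int))
"
```

```text
t 18.35 p [0.5654 0.0436 0.1071] ang 102.54997527432016 F [-0.0102 -0.9156  0.4371] Ftool [-0.8913 -0.2094 -0.4372] w -0.004069450104699681
shift to stroke start [-0.0011  0.0006  0.0086]
jaw closed mm 1.38
[246.5, 1.75, 2.5]
[176 174 168 160 179 227 251 251 249 248 249 249 250 249 227 202 210 227
 237 244 241 218 193 183 174 180 190 195 208 222 233 234 236 243 246 246
 244 243 244 243 243 250 243 189 108  52  40  45  48  47  49  58  75 101]
[143 141 132 118 106 102 108 130 158 185 199 205 205 204 204 205 205 204
 203 198 192 188 191 198 200 193 172]
```

Request:
send_rows --pt "-1 -0.03 0.01 0 0" --pt "-1 -0.03 0.01 0 0" --pt "-1 -0.03 0.01 0 0" --pt "-1 -0.03 0.01 0 0" --pt "-1 -0.006 0 0 0"

```text
t: 19.2
tcp_pos: [0.6334, -0.073, 0.1073]
tool_rot: [[-0.217, 0.976, -0.0], [0.976, 0.217, -0.001], [-0.001, -0.0, -1.0]]
wrist_force: [-0.3, 0.1, -0.4]
width: 0.001
finger_force: 0.0
```

Request:
send_rows --pt "-1 0 0 0.02 0" --pt "-1 0 0 0.02 0" --pt "-1 0 0 0.02 0" --pt "-1 0 0 0.003 0" --pt "-1 0 0 0 0"

```text
t: 19.7
tcp_pos: [0.632, -0.0701, 0.0447]
tool_rot: [[-0.219, 0.976, -0.001], [0.976, 0.219, 0.0], [0.0, -0.001, -1.0]]
wrist_force: [-0.5, 0.1, 0.7]
width: 0.0
finger_force: 0.0
```

```bash
python3 -c "
from h import *
rep();print(wr(camera('top'))); b=camera('side');cv2.imwrite('pics/m3.png',b)"
```

```text
t 19.7 p [ 0.632  -0.0701  0.0447] ang 102.62450827168976 F [-0.4781  0.1272  0.683 ] Ftool [ 0.2288 -0.4394 -0.6826] w 0.00016361180397667896
shift to stroke start [ 0.1245 -0.0396 -0.0537]
[270.0, -0.25, 1.75]
```

Request:
send_rows --pt "-1 0 -0.0015 0 0" --pt "-1 0 -0.0015 0 0" --pt "-1 0 -0.0015 0 0" --pt "-1 0 -0.0015 0 0" --pt "-1 0 -0.001 0 0"

```text
t: 20.3
tcp_pos: [0.6253, -0.0721, 0.0449]
tool_rot: [[-0.218, 0.976, 0.0], [0.976, 0.218, -0.0], [-0.0, 0.0, -1.0]]
wrist_force: [0.2, 0.5, 1.0]
width: 0.0
finger_force: 0.0
```

Request:
send_rows --pt "-1 0 -0.001 0 0" --pt "-1 0 -0.001 0 0" --pt "-1 0 -0.001 0 0" --pt "-1 0 -0.001 0 0" --pt "-1 0 -0.001 0 0"

```text
t: 20.8
tcp_pos: [0.6206, -0.0732, 0.0449]
tool_rot: [[-0.218, 0.976, 0.0], [0.976, 0.218, -0.0], [-0.0, 0.0, -1.0]]
wrist_force: [2.9, -1.0, -0.7]
width: 0.001
finger_force: 1.4
```

```bash
python3 -c "
from h import *
rep()"
```

```text
t 20.8 p [ 0.6206 -0.0732  0.0449] ang 102.60552607532621 F [ 2.9169 -0.9965 -0.6684] Ftool [-1.6089  2.629   0.6697] w 0.0009557751860662457
shift to stroke start [ 0.125  -0.0278 -0.0537]
```

Request:
send_rows --pt "-1 0 -0.001 0 0" --pt "-1 0 -0.001 0 0" --pt "-1 0 -0.001 0 0" --pt "-1 0 0 0 0" --pt "-1 0 0 0 0"

```text
t: 21.3
tcp_pos: [0.6177, -0.0739, 0.0449]
tool_rot: [[-0.218, 0.976, 0.0], [0.976, 0.218, -0.0], [-0.0, 0.0, -1.0]]
wrist_force: [4.2, -1.4, 0.4]
width: -0.0
finger_force: 1.7
```

```bash
python3 -c "
from h import *
rep();jm()
a=cv2.imread('pics/top0.png');b=camera('top')
c,s=np.cos(A),np.sin(A); n=np.array([.5577,.094]); g=lambda x,y:(n[0]+c*x-s*y,n[1]+s*x+c*y)
ys=np.arange(-.05,.045,.0015)
for im in(a,b): print(ln(im,'top',[[g(x-(im is b)*.003,y) for y in ys] for x in np.arange(-.015,-.009,.001)],.0755).astype(int))
for x in(.2,.22,.235): print([ (lambda p:ys[np.where(p>140)[0][[0,-1]]]*1e3)(ln(im,'top',[[g(x,y) for y in ys]]*2,.0725)) for im in (a,b)])
"
```

```text
t 21.3 p [ 0.6177 -0.0739  0.0449] ang 102.60054762090117 F [ 4.1737 -1.449   0.3898] Ftool [-2.3247  3.7571 -0.3886] w -0.00022008212708880812
shift to stroke start [ 0.125  -0.0248 -0.0536]
jaw closed mm 1.81
[169 168 159 145 131 132 153 185 209 225 229 230 230 230 230 230 230 229
 227 217 204 198 201 213 226 232 235 232 225 214 203 193 190 188 189 191
 195 199 208 219 226 228 224 214 202 188 184 195 211 221 224 223 222 222
 222 222 221 221 222 223 222 216 205 193]
[144 144 140 132 122 113 113 126 152 180 195 203 204 204 204 204 204 203
 201 199 190 180 172 170 173 179 184 190 192 192 191 190 193 195 196 197
 198 196 194 192 186 178 167 156 152 157 172 188 194 196 195 195 196 195
 195 194 194 194 194 193 189 178 166 156]
[array([-12.5,  14.5]), array([19. , 44.5])]
[array([-12.5,  14.5]), array([25. , 44.5])]
[array([-12.5,  14.5]), array([-50. ,  44.5])]
```

Request:
send_rows --pt "-1 -0.0007 -0.0071 0 0.04" --pt "-1 -0.0007 -0.0071 0 0.04" --pt "-1 -0.0007 -0.0071 0 0.04" --pt "-1 -0.0007 -0.0071 0 0.04" --pt "-1 -0.0007 -0.0071 0 0.04"

```text
t: 22.05
tcp_pos: [0.5829, -0.0823, 0.0449]
tool_rot: [[-0.018, 1.0, 0.0], [1.0, 0.018, -0.0], [-0.0, 0.0, -1.0]]
wrist_force: [5.4, -2.0, 0.1]
width: -0.0
finger_force: 2.3
```

```bash
python3 -c "
from h import *
s=rep();p=s['tcp_pos'];print('v',s['tool_rot'].T@(p-[.5577,.094,p[2]]))"
```

```text
t 22.05 p [ 0.5829 -0.0823  0.0449] ang 91.0499884445102 F [ 5.3901 -1.9966  0.1473] Ftool [-2.0951  5.3527 -0.1456] w -0.0002658685747330978
shift to stroke start [ 0.1253 -0.0144 -0.0537]
v [-0.1767  0.0219  0.    ]
```

Request:
send_rows --pt "-1 -0.0007 -0.0071 0 0.04" --pt "-1 -0.0007 -0.0071 0 0.04" --pt "-1 -0.0007 -0.0071 0 0.04" --pt "-1 -0.0007 -0.0071 0 0.04" --pt "-1 -0.0007 -0.0071 0 0.04"

```text
t: 22.55
tcp_pos: [0.5472, -0.0837, 0.0449]
tool_rot: [[0.181, 0.984, 0.0], [0.984, -0.181, -0.0], [-0.0, 0.0, -1.0]]
wrist_force: [4.6, -2.4, 0.5]
width: -0.003
finger_force: 2.3
```

Request:
send_rows --pt "-1 -0.0005 -0.0053 0 0.03" --pt "-1 -0.0005 -0.0053 0 0.03" --pt "-1 -0.0005 -0.0053 0 0.03" --pt "-1 -0.0005 -0.0053 0 0.03" --pt "-1 0 0 0 0"

```text
t: 23.05
tcp_pos: [0.5258, -0.0807, 0.0448]
tool_rot: [[0.296, 0.955, -0.0], [0.955, -0.296, -0.0], [-0.0, -0.0, -1.0]]
wrist_force: [1.1, -0.4, 0.4]
width: -0.0
finger_force: 0.5
```

```bash
python3 -c "
from h import *
s=rep();p=s['tcp_pos'];print('v',s['tool_rot'].T@(p-[.5577,.094,p[2]]))"
```

```text
t 23.05 p [ 0.5258 -0.0807  0.0448] ang 72.76683697071117 F [ 1.0948 -0.4161  0.3775] Ftool [-0.0732  1.1688 -0.3779] w -0.00017570169354206962
shift to stroke start [ 0.1299  0.002  -0.0537]
v [-0.1764  0.0213  0.    ]
```

Request:
send_rows --pt "-1 -0.0003 -0.0027 0 0.015" --pt "-1 -0.0003 -0.0027 0 0.015" --pt "-1 -0.0003 -0.0027 0 0.015" --pt "-1 -0.0003 -0.0027 0 0.015" --pt "-1 -0.0003 -0.0027 0 0.015"

```text
t: 23.55
tcp_pos: [0.513, -0.0778, 0.0448]
tool_rot: [[0.367, 0.93, 0.0], [0.93, -0.367, -0.0], [-0.0, 0.0, -1.0]]
wrist_force: [3.9, -3.8, -1.3]
width: -0.001
finger_force: 2.3
```

Request:
send_rows --pt "-1 -0.0002 -0.0018 0 0.01" --pt "-1 -0.0002 -0.0018 0 0.01" --pt "-1 -0.0002 -0.0018 0 0.01" --pt "-1 -0.0002 -0.0018 0 0.01" --pt "-1 -0.0002 -0.0018 0 0.01"

```text
t: 24.05
tcp_pos: [0.5043, -0.0753, 0.0448]
tool_rot: [[0.413, 0.911, -0.0], [0.911, -0.413, -0.0], [-0.0, 0.0, -1.0]]
wrist_force: [3.2, -3.6, 0.7]
width: 0.001
finger_force: 2.3
```

```bash
python3 -c "
from h import *
s=rep();p=s['tcp_pos'];print('v',s['tool_rot'].T@(p-[.5577,.094,p[2]]))"
```

```text
t 24.05 p [ 0.5043 -0.0753  0.0448] ang 65.61148408116989 F [ 3.1839 -3.5794  0.7322] Ftool [-1.9454  4.3779 -0.7317] w 0.000897616641171434
shift to stroke start [ 0.133   0.0076 -0.0537]
v [-0.1762  0.0213  0.    ]
```

Request:
send_rows --pt "-1 -0.0001 -0.001 0 0.006" --pt "-1 -0.0001 -0.001 0 0.006" --pt "-1 -0.0001 -0.001 0 0.006" --pt "-1 -0.0001 -0.001 0 0.006" --pt "-1 -0.0001 -0.001 0 0.006"

```text
t: 24.55
tcp_pos: [0.4996, -0.0737, 0.0448]
tool_rot: [[0.44, 0.898, -0.0], [0.898, -0.44, -0.0], [-0.0, 0.0, -1.0]]
wrist_force: [2.1, -4.7, 1.3]
width: 0.003
finger_force: 2.4
```

Request:
send_rows --pt "-1 0 -0.0007 0 0.004" --pt "-1 0 -0.0007 0 0.004" --pt "-1 0 -0.0007 0 0.004" --pt "-1 0 -0.0007 0 0.004" --pt "-1 0 -0.0007 0 0.004"

```text
t: 25.05
tcp_pos: [0.4964, -0.0722, 0.0448]
tool_rot: [[0.458, 0.889, -0.0], [0.889, -0.458, -0.0], [-0.0, 0.0, -1.0]]
wrist_force: [2.6, -5.4, -0.1]
width: 0.004
finger_force: 2.4
```

Request:
send_rows --pt "-1 0 -0.0005 0 0.003" --pt "-1 0 -0.0005 0 0.003" --pt "-1 0 -0.0005 0 0.003" --pt "-1 0 -0.0005 0 0.003" --pt "-1 0 -0.0005 0 0.003"

```text
t: 25.55
tcp_pos: [0.4944, -0.0712, 0.0449]
tool_rot: [[0.471, 0.882, 0.0], [0.882, -0.471, -0.001], [-0.001, 0.001, -1.0]]
wrist_force: [3.8, -7.2, -0.9]
width: 0.004
finger_force: 3.5
```

Request:
send_rows --pt "-1 0 0 0 0" --pt "-1 0 0 0 0" --pt "-1 0 0 0 0" --pt "-1 0 0 0 0" --pt "-1 0 0 0 0"

```text
t: 26.05
tcp_pos: [0.4943, -0.0712, 0.0448]
tool_rot: [[0.471, 0.882, 0.0], [0.882, -0.471, -0.001], [-0.001, 0.0, -1.0]]
wrist_force: [3.9, -5.9, -1.1]
width: -0.002
finger_force: 3.1
```

```bash
python3 -c "
from h import *
s=rep();p=s['tcp_pos'];v=s['tool_rot'].T@(p-[.5577,.094,p[2]]);print('v',v)
a=np.degrees(np.arctan2(*(p-[.5577,.094,0])[[1,0]]));print('pos ang',a)
b=camera('top');cv2.imwrite('pics/m4.png',b)"
```

```text
t 26.05 p [ 0.4943 -0.0712  0.0448] ang 61.91499198871591 F [ 3.912  -5.8597 -1.0889] Ftool [-3.3274  6.2096  1.0931] w -0.0016265544744512544
shift to stroke start [ 0.1343  0.0098 -0.0537]
v [-0.1756  0.0219  0.0001]
pos ang -110.99004133366273
```

Request:
send_rows --pt "-1 0 -0.0003 0 0" --pt "-1 0 0 0 0" --pt "-1 0 0 0 0" --pt "-1 0 0 0 0" --pt "-1 0 0 0 0"

```text
t: 26.6
tcp_pos: [0.4941, -0.0711, 0.0449]
tool_rot: [[0.471, 0.882, 0.0], [0.882, -0.471, -0.001], [-0.001, 0.001, -1.0]]
wrist_force: [2.6, -7.8, -0.3]
width: -0.001
finger_force: 3.4
```

```bash
python3 -c "
from h import *
rep()"
```

```text
t 26.6 p [ 0.4941 -0.0711  0.0449] ang 61.91218539043089 F [ 2.5539 -7.789  -0.3469] Ftool [-5.669   5.9202  0.3538] w -0.0011164959747180776
shift to stroke start [ 0.1344  0.01   -0.0537]
```

Request:
send_rows --pt "-1 0 -0.0004 0 0" --pt "-1 0 0 0 0" --pt "-1 0 0 0 0" --pt "-1 0 0 0 0" --pt "-1 0 0 0 0"

```text
t: 27.1
tcp_pos: [0.4938, -0.071, 0.0449]
tool_rot: [[0.471, 0.882, 0.0], [0.882, -0.471, -0.001], [-0.001, 0.001, -1.0]]
wrist_force: [4.1, -7.8, -0.5]
width: -0.001
finger_force: 3.5
```

```bash
python3 -c "
from h import *
rep()"
```

```text
t 27.1 p [ 0.4938 -0.071   0.0449] ang 61.91491673288621 F [ 4.0711 -7.8155 -0.4837] Ftool [-4.9783  7.2708  0.4913] w -0.00149317158723978
shift to stroke start [ 0.1344  0.0104 -0.0537]
```

Request:
send_rows --pt "-1 0 0.002 0 0" --pt "-1 0 0.01 0 0" --pt "-1 0 0.02 0 0" --pt "-1 0 0.01 -0.03 0" --pt "-1 0 0 -0.04 0"

```text
t: 27.6
tcp_pos: [0.5307, -0.0906, 0.1137]
tool_rot: [[0.471, 0.882, -0.004], [0.882, -0.471, 0.002], [-0.001, -0.005, -1.0]]
wrist_force: [0.6, 0.8, -0.5]
width: -0.002
finger_force: 0.0
```

Request:
send_rows --pt "-1 0 0 -0.04 0" --pt "-1 0 0 -0.04 0" --pt "-1 0 0 0 0" --pt "-1 0 0 0 0" --pt "-1 0 0 0 0"

```text
t: 28.1
tcp_pos: [0.5304, -0.0902, 0.1935]
tool_rot: [[0.471, 0.882, -0.002], [0.882, -0.471, 0.001], [-0.0, -0.002, -1.0]]
wrist_force: [-0.6, -0.9, 0.2]
width: -0.001
finger_force: 0.0
```

```bash
python3 -c "
import h
from h import *
rep(); b=camera('top'); cv2.imwrite('pics/f.png',b); A0=h.A
ys=np.arange(-.04,.04,.0005); n=np.array([.5577,.094])
P2=[]
for x in(.12,.16,.20,.23):
  a=A0-.70; c,s=np.cos(a),np.sin(a); g=lambda x,y:(n[0]+c*x-s*y,n[1]+s*x+c*y)
  p=ln(b,'top',[[g(x,y) for y in ys]]*2,.0725); k=np.where(p>130)[0]
  P2.append((x,(ys[k[[0,-1]]]*1e3).round(1) if len(k) else None))
print(P2)"
```

```text
t 28.1 p [ 0.5304 -0.0902  0.1935] ang 61.925666835361696 F [-0.5575 -0.8925  0.1693] Ftool [-1.0499 -0.0722 -0.1688] w -0.0011374374835125384
shift to stroke start [ 0.1341 -0.0308  0.0951]
[(0.12, array([-40. ,  39.5])), (0.16, array([-20.,   6.])), (0.2, array([-21. ,   5.5])), (0.23, array([-23.,   5.]))]
```

```bash
python3 -c "
from rig import r
print(r.finish_job())"
```

```text
the job is handed in; nothing more can be done
None
```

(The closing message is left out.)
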